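# Wet the suction lifter and poise it over the cell

## Task

Take the suction lifter that stands left of the splash screen by its grip, press its cup down on the plunger dish of the taller of the two solvent bottles beside it until the dish is fully down, then lift it off and carry the lifter over the top of the splash screen (not round its ends) to the two-pocket tray. Finish while still holding the lifter upright and still, its cup centred over the full-size square cell (not the half cell) and just above it, with a gap of about 8 mm, touching neither cell nor tray. Do not touch the screen or the cells, do not press the shorter bottle's dish, and leave the bottles standing in their places and the other things where they are.

Things in the scene. Friction and masses are not known exactly. Their poses are not given: they have to be found in the camera images.
- lifter: Loose suction lifter, 0.08 kg, standing upright left of the screen: round black rubber cup (50 mm across, 0 to 12 mm up, flat underside), neck 14 mm thick (12 to 36 mm up), round red grip head 32 mm across (36 to 50 mm up), to be pinched from above in any horizontal direction. Origin at the centre of the cup's underside, z up along its axis.
- tall_bottle: The taller of two loose white square solvent bottles (rigid, closed), 0.19 kg, body 70x70 mm, 118 mm high, shoulder to 134 mm; its plunger dish (46 mm across, flat rim) is centred on the axis, top at 153 mm above the origin when up. Origin at the centre of the underside, z up along its axis (its uneven foot lets it lean 1 to 2 degrees). Left of the splash screen.
- short_bottle: The shorter white square solvent bottle, loose, body 61x61 mm, dish top at 122 mm above its origin (centre of the underside). Left of the screen; which bottle stands nearer the screen varies. Not to be pressed.
- tall_bottle_dish (a joint): Plunger dish of the taller bottle: 0 = up, 0.006 m = fully down at its stop; a spring returns it when released. It takes about 9 N to hold it fully down.
- short_bottle_dish (a joint): Plunger dish of the shorter bottle, same make: 0 = up, 0.006 m = fully down. Leave it up.
- screen: Fixed upright splash screen of plain aluminium sheet, 300 mm long (its x axis, about along world x), 120 mm high, sheet 3 mm thick with a 6 mm rounded top edge, foot flange 40 mm wide (its y axis). Origin at the centre of its foot, z up. It stands between the bottles (left) and the tray (right).
- tray: Fixed white plastic tray right of the screen, two pockets side by side along its y axis: outside 100 (x) by 196 (y) by 22 mm high (207 mm in y with the end lugs), walls, divider and floor 5 mm thick; pockets 90 mm square with centres at y = +48 and -48 mm. Origin at the centre of the underside.
- full_cell: The target: loose full-size square cell, a rigid black tile 70x70x4 mm, two thin silvery lines on its top; lies flat in one pocket of the tray (which one varies). Origin at the centre of its underside, its top is 4 mm above that; z up.
- half_cell: Loose half cell, a rigid black tile 70x34x4 mm with one silvery line, flat in the other pocket. Origin at the centre of its underside.
- swab_tin: Bystander: loose round white tin 66 mm across, 40 mm high, origin at the centre of its underside, beyond the far end of the screen.
- loupe: Bystander: loose black loupe 39 mm across, 42 mm high, origin at the centre of its underside, behind the bottles.
- tally_counter: Bystander: loose pale round hand counter 50x49x28 mm, origin at the centre of its underside, near the front edge of the bench, right of the screen.
Things that resemble listed ones, but are neither listed nor needed, are in the scene too. What is shaped like the full_cell but orange is not meant.

How it is judged (in metres and radians):
On the way, in this order (a step that is already met when the one before it is completed fails the run):
1. the lifter's cup presses the taller bottle's dish down to its stop (value of joint tall_bottle_dish above 0.0052 m and contact force between lifter and tall_bottle above 1 N), for 0.1 s.
2. the lifter, held, passes over the screen's top between its ends (z of lifter in the frame of screen above 0.12 m and y of lifter in the frame of screen between -0.03 and 0.03 m and x of lifter in the frame of screen between -0.15 and 0.15 m and contact force between the fingers and lifter above 1 N), for 0.02 s.
At the end, for the whole second after the job is handed in: Lifter held still, upright within 7 degrees, cup centre within 10 mm of the full cell's centre and 2 to 15 mm above its top, touching neither cell nor tray; bottles upright, within 30 mm of their places, dishes up; cells moved under 6 mm, tin, loupe and counter under 20 mm (horizontal distance between lifter and full_cell below 0.01 m and z of lifter in the frame of full_cell between 0.006 and 0.019 m and angle between lifter's own z axis and vertical below 0.12 rad and linear speed of lifter below 0.02 m/s and contact force between the fingers and lifter above 2 N and contact force between lifter and full_cell below 0.05 N and contact force between lifter and tray below 0.05 N and value of joint each of tall_bottle_dish, short_bottle_dish below 0.001 m and angle between each of tall_bottle, short_bottle's own z axis and vertical below 0.1 rad and distance of each of tall_bottle, short_bottle from where it was at the start of the episode below 0.03 m and distance of each of full_cell, half_cell from where it was at the start of the episode below 0.006 m and distance of each of swab_tin, loupe, tally_counter from where it was at the start of the episode below 0.02 m); the arm keeps its last pose, push and grip.
It fails at once if the screen is struck or leaned on (contact force between any of lifter, the fingers, the arm and screen above 0.5 N).
It fails at once if a cell is touched (contact force between any of lifter, the fingers, the arm and full_cell above 0.3 N or contact force between any of lifter, the fingers, the arm and half_cell above 0.3 N).
It fails at once if the shorter bottle's dish is pressed (value of joint short_bottle_dish above 0.003 m).
It fails at once if a bottle is tipped or pushed away (angle between any of tall_bottle, short_bottle's own z axis and vertical above 0.25 rad or distance of any of tall_bottle, short_bottle from where it was at the start of the episode above 0.04 m).
It fails at once if a bystander is pushed away (distance of any of swab_tin, loupe, tally_counter from where it was at the start of the episode above 0.025 m).
It also fails if it takes over 64 s, if anything falls off the work surface, if the arm or the gripper's body presses on something with over 40 N, if the wrist force passes 120 N, or if a joint passes its speed limit or range.

## Robot

A 6-joint arm with a two-finger parallel gripper is mounted at the origin on a cart in front of the work surface, level with it; the furniture and walls round the work are solid. World frame = base frame: x ahead of the robot, y to its left, z up, the work surface at z = 0. Lengths are in m, angles in degrees, forces in N, time in s.
With the tool pointing down it reaches from about 0.275 to 1 m from the base axis. Payload 8.4 kg.
Tool frame: the origin (TCP) lies on the centre line of the jaws, within the pads' length; the fingertips stand ahead of it and the grasp point (between the pads) lies 8 mm behind it (robot.tip_extent is the z of the fingertips in the tool frame, in m); z points along the fingers, y is the line along which they close (so a half turn about z gives the same grasp; the last joint's range is limited). The gripper opens to 85 mm and grips with 20 to 120 N. Pads are 22 mm wide; open, the fingers measure 114 mm over their backs; the gripper's body (76 mm by 85 mm) begins 54 mm behind the grasp point. The pads swing forward as they close: fully open they stand 13 mm farther back than shut.
Start: joints at [73.029, 20.225, 93.587, -0, 66.188, -0.138], TCP at [0.181, 0.598, 0.242] pointing down, gripper open.
Joint ranges: [-150.9, 150.9], [-52.94, 120.26], [3.33, 152.33], [-74.26, 254.26], [0, 154.13], [-172.89, 172.89]. Speed limits (degrees/s): [127.2, 127.2, 159.86, 180, 180, 180].

## Interface

Orientations are given as [roll, pitch, yaw] about the fixed x, y, z axes, in that order (R = Rz(yaw) Ry(pitch) Rx(roll)).
In Python, from workcell import robot gives the robot as it stands.
- The arm moves only by the tool play_rows, never from a script. Its argument "moves" is a list of rows, each a list of 3 entries, a list of its own where there are three numbers: the shift along the tool's x, y, z in units of 40 mm (1.0 is 40 mm), then the turn, a rotation vector about the tool's x, y, z in units of 6 degrees (1.0 is 6 degrees), then the closure, from -1 (fully open) to 1 (shut), so that 0 is half open. A call has 1 to 20 rows; each row is the pose to reach, as a shift and turn from the pose commanded when the call began, along the tool's axes at that moment; what a row does not reach only later rows make up. A row lasts 1/10 s, in which the tool goes at most 50 mm and 8.59 degrees, less where a joint would pass 70% of its speed; a pose out of reach is approached as far as the arm can. A call with a gripper value outside its range is refused whole. The fingers move at their own pace and stop on an object; "newtons" is the grip in N (left out, the last holds). Time passes only in rows, so rows that repeat a pose let the fingers close. It gives the time, the measured TCP pose, the force, the opening and the grip force at its end, in the units of the state.
- robot.state(): the state, without advancing time (a new reading comes with each control period).
- robot.grab_frame(name): name is "scene" or "top" or "wrist"; returns a dict with "color" (420x560x3 uint8, red, green, blue), "camera_matrix" (3x3 intrinsics, pixels), "dist" ([k1, k2, p1, p2, k3] as OpenCV has them; the pictures are not rectified), "R" (3x3) and "t" (3): a world point X has camera coordinates R X + t; the wrist camera has in their place "hand_eye" (4x4, takes a point from camera to tool coordinates, whose origin is the TCP and whose axes are the flange's). Camera axes: x right, y down, z forward; pixel columns grow to the right and rows downward; lengths in m; the calibration is good to about 2 mm. A picture is of the moment at which its call begins: read the wrist's pose just before it. There is no depth.
- robot.finish_job(): hands the job in; it is judged then, once.
Trained networks look in a picture, given as the dict that the camera call returned (one of the last four; its "shot" number tells which), for a name from the list of things; names that differ only in an ending like _2 or _b are one class to them, and where a whole thing is asked for, a point or a joint stands for the part that bears it (a point fixed in the world has none). Each returns a list of dicts, best first, with "conf" (0 to 1); they miss things now and then, are a little off and sometimes report something else, mostly with a low value. They report only what shows in the picture. A call takes as long as a camera call. They do not tell look-alikes from the thing itself.
- robot.regions_of(query, picture): "mask" (420x560 bool, what is visible of it) and "location" ([column, row] in pixels, amid what is visible of it).
- robot.tip_of(query, picture): "location" ([column, row] in pixels: a listed point, or the origin of a listed thing).
The state is a dict: "clock": time; "joint_pos": joint angles; "qvel": joint speeds; "joint_efforts": joint torques, N m; "eef_pos": TCP position; "ee_rot": TCP orientation; "wrist_force": force on the tool from outside, world axes, zero at the start; "torque": the same for the moment, N m; "grip_width": finger opening in m; "grip_force": force on a finger pad.
Only numpy, scipy, OpenCV 4.12 (cv2) and the standard library are available. Lean on these libraries where they do the work, as an engineer would, in place of code of your own. Each camera call takes 0.05 s, during which the arm holds its last target. There are 200 camera calls.

## Working session

There is one attempt and no reset: what is moved stays moved. The work goes in short steps, Python scripts to look and compute and a tool call to move; the robot and the scene stay as the last step left them, time stands still between calls to the robot, and variables do not carry over. Pictures are saved under pics/ and viewed, at most 10 in all, crops included, and the job is handed in when it is done.

Besides the shell and the picture viewer there is one more tool, called after "Request:" as name(argument=value, ...), one argument or row to a line, values as JSON. play_rows: Moves the arm, as the interface text tells. Its arguments: {"type":"object","properties":{"moves":{"type":"array","items":{"type":"array"}},"newtons":{"type":"number"}},"required":["moves"]}

```bash
mkdir -p pics; ls
cat > h.py <<'E'
import numpy as np, cv2
from workcell import robot
NAMES=["lifter","tall_bottle","short_bottle","screen","tray","full_cell","half_cell","swab_tin","loupe","tally_counter","tall_bottle_dish"]
def ray(p,uv):
    n=cv2.undistortPoints(np.array([[uv]],float),np.array(p["camera_matrix"]),np.array(p["dist"]))[0,0]
    R=np.array(p["R"]);t=np.array(p["t"]).ravel()
    return -R.T@t, R.T@np.array([n[0],n[1],1.])
def onz(p,uv,z):
    o,d=ray(p,uv); return o+d*(z-o[2])/d[2]
def proj(p,X):
    return cv2.projectPoints(np.array(X,float).reshape(-1,1,3),cv2.Rodrigues(np.array(p["R"]))[0],np.array(p["t"],float),np.array(p["camera_matrix"]),np.array(p["dist"]))[0][:,0]
def save(p,name): cv2.imwrite("pics/"+name,p["color"][:,:,::-1])
E
python3 - <<'E'
from h import *
np.set_printoptions(precision=3,suppress=True)
print(robot.state(),robot.tip_extent)
ims=[]
for c in("scene","top"):
    p=robot.grab_frame(c);ims.append(p["color"]);save(p,c+"0.png")
    print(c,-np.array(p["R"]).T@np.array(p["t"]).ravel())
    for n in NAMES:
        for r in robot.tip_of(n,p)[:3]:
            print(n,np.round(r["location"],1),round(r["conf"],2),onz(p,r["location"],0))
E
```

```text
pics
{'clock': 0.0, 'joint_pos': array([73.03 , 20.263, 93.629,  0.002, 66.187, -0.137]), 'qvel': array([-0.07 , -0.004, -0.015,  0.07 , -0.019,  0.055]), 'joint_efforts': array([  0.001, -60.526, -34.207,   0.   ,   0.009,  -0.   ]), 'eef_pos': array([0.181, 0.598, 0.242]), 'ee_rot': array([-179.921,   -0.002,  163.167]), 'wrist_force': array([0.805, 0.677, 0.851]), 'torque': array([-0.048, -0.065,  0.017]), 'grip_force': 0.0, 'grip_width': 0.0855573545230859} 0.011
scene [-0.046 -0.73   0.553]
lifter [185.4 235.7] 0.51 [0.428 0.203 0.   ]
tall_bottle [212.2 211.2] 0.67 [0.579 0.29  0.   ]
tall_bottle [185.5 235.8] 0.19 [0.428 0.202 0.   ]
short_bottle [242.4 226. ] 0.64 [0.587 0.138 0.   ]
screen [256.1 252.4] 0.82 [ 0.52 -0.01  0.  ]
screen [325.1 227.1] 0.62 [ 0.765 -0.038  0.   ]
screen [245.7 224.5] 0.17 [0.601 0.139 0.   ]
tray [317.6 287.3] 0.66 [ 0.526 -0.228  0.   ]
tray [329.7 294.3] 0.27 [ 0.526 -0.265  0.   ]
full_cell [370.5 347.1] 0.87 [ 0.46  -0.425  0.   ]
full_cell [330.8 250.2] 0.69 [ 0.675 -0.139  0.   ]
full_cell [395.5 281. ] 0.66 [ 0.679 -0.337  0.   ]
half_cell [330.  294.7] 0.73 [ 0.526 -0.266  0.   ]
half_cell [285.6 213.7] 0.24 [0.742 0.111 0.   ]
swab_tin [328.8 226. ] 0.57 [ 0.778 -0.041  0.   ]
loupe [318.5 284.6] 0.35 [ 0.535 -0.222  0.   ]
loupe [326.6 225.5] 0.17 [ 0.776 -0.035  0.   ]
tally_counter [257.9 322.6] 0.73 [ 0.347 -0.227  0.   ]Traceback (most recent call last):
  File "<stdin>", line 9, in <module>
ValueError: it knows: full_cell, half_cell, lifter, loupe, screen, short_bottle, swab_tin, tall_bottle, tally_counter, tray
```

Run:
```python
import cv2
for n in("scene0","top0"):
    a=cv2.imread(f"pics/{n}.png"); cv2.imwrite(f"pics/{n}b.png",cv2.resize(a,(800,600)))
```

```text
[ WARN:0@0.070] global loadsave.cpp:275 findDecoder imread_('pics/top0.png'): can't open/read file: check file path/integrity
Traceback (most recent call last):
cv2.error: OpenCV(4.12.0) /io/opencv/modules/imgproc/src/resize.cpp:4208: error: (-215:Assertion failed) !ssize.empty() in function 'resize'
```

View pics/scene0b.png

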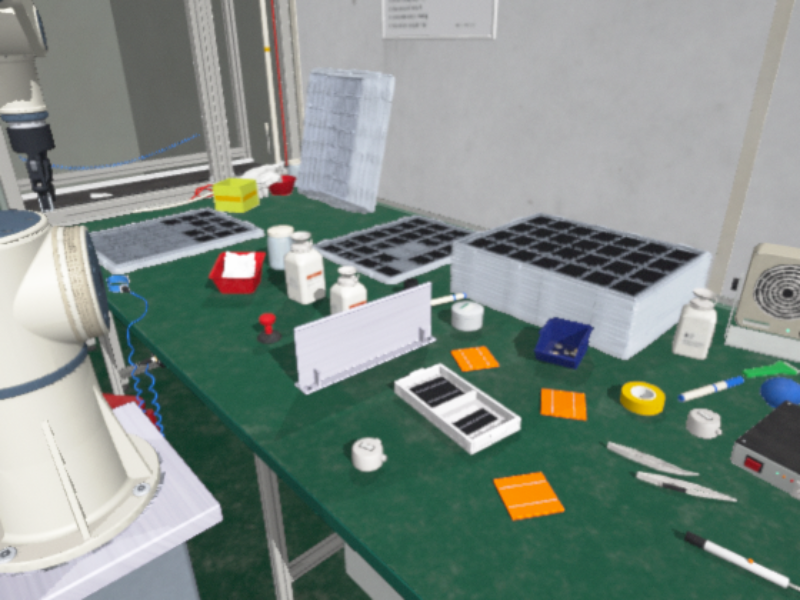

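The scene view shows the red lifter at about (267,325), the tall bottle at (305,270) and the short one at (348,290). The screen is at (365,340) and the tray at (457,405), with black cells at (437,387) and (475,420). There are three orange decoy tiles. A top view comes next.

Run:
```python
from h import *
np.set_printoptions(precision=3,suppress=True)
p=robot.grab_frame("top");cv2.imwrite("pics/top0b.png",cv2.resize(p["color"],(800,600))[:,:,::-1])
print(-np.array(p["R"]).T@np.array(p["t"]).ravel())
for n in NAMES[:-1]:
    for r in robot.tip_of(n,p)[:3]:
        print(n,np.round(r["location"],1),round(r["conf"],2),onz(p,r["location"],0))
for n in ("full_cell","half_cell"):
    for r in robot.regions_of(n,p)[:3]:
        print(n,"reg",np.round(r["location"],1),round(r["conf"],2),r["mask"].sum(),onz(p,r["location"],0.009))
```

```text
[ 0.432 -0.056  1.173]
tall_bottle [164.3 210.2] 0.95 [0.599 0.31  0.   ]
short_bottle [223.8 210.3] 0.7 [0.597 0.136 0.   ]
short_bottle [282.1 152.7] 0.45 [ 0.764 -0.033  0.   ]
screen [279.1 231.9] 0.98 [ 0.532 -0.022  0.   ]
screen [203.2 267.6] 0.32 [0.434 0.194 0.   ]
tray [350.1 233.7] 0.61 [ 0.524 -0.223  0.   ]
full_cell [318.5 185. ] 0.94 [ 0.666 -0.137  0.   ]
full_cell [332.2 227.3] 0.75 [ 0.543 -0.173  0.   ]
full_cell [421.2 256.2] 0.64 [ 0.458 -0.42   0.   ]
half_cell [368.9 236.1] 0.83 [ 0.517 -0.276  0.   ]
swab_tin [282.3 150.7] 0.8 [ 0.77  -0.034 -0.   ]
loupe [223.6 149.5] 0.56 [0.777 0.138 0.   ]
tally_counter [357.2 300.5] 0.81 [ 0.338 -0.237  0.   ]
full_cell reg [319.5 184.2] 0.97 613 [ 0.666 -0.139  0.009]
full_cell reg [334.2 230.2] 0.92 637 [ 0.534 -0.178  0.009]
full_cell reg [391.7 183.5] 0.77 634 [ 0.665 -0.345  0.009]
half_cell reg [368.6 236.3] 0.77 304 [ 0.515 -0.273  0.009]
```

View pics/top0b.png

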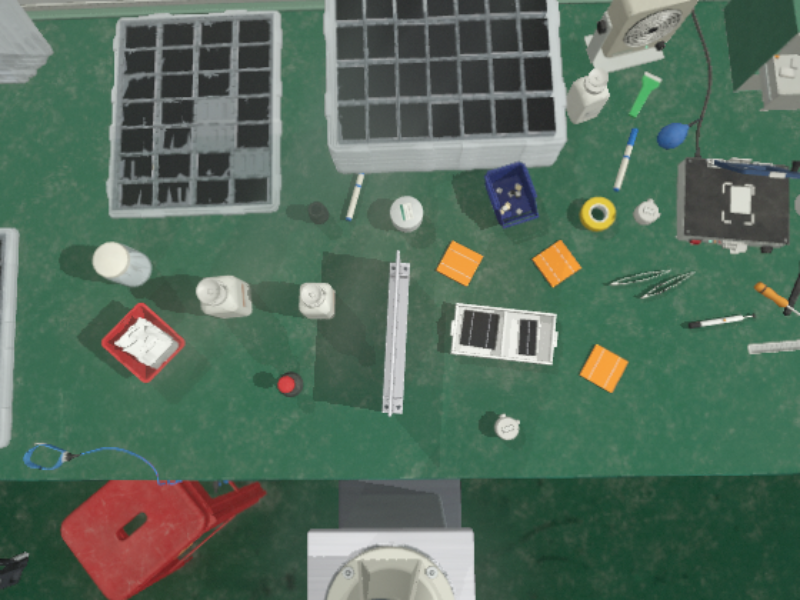

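Candidates in the 800px top view:
- **Full cell:** the black tile at (480,328) in the tray is square with two lines, so it is the target. The orange tiles at (460,263), (557,263) and (604,368) are decoys, and (528,337) is the half cell.
- **Lifter:** the red head at (289,384).
- **Bottles:** the tall one at (223,297), the short one at (317,300). The far bottle at (588,95) is on the wrong side of the screen.

I'll confirm with an enlarged crop and measure.

Run:
```python
from h import *
np.set_printoptions(precision=4,suppress=True)
T=robot.grab_frame("top");S=robot.grab_frame("scene")
def tri(u,v):
    (o1,d1),(o2,d2)=ray(T,u),ray(S,v)
    A=np.stack([d1,-d2],1);s=np.linalg.lstsq(A,o2-o1,rcond=None)[0]
    a,b=o1+d1*s[0],o2+d2*s[1];return (a+b)/2,np.linalg.norm(a-b)
def red(p,c):
    a=p["color"].astype(int);m=(a[...,0]>110)&(a[...,1]<70)&(a[...,2]<80)
    yy,xx=np.mgrid[:420,:560];m&=(abs(xx-c[0])<16)&(abs(yy-c[1])<16)
    return np.array([xx[m].mean(),yy[m].mean()]),m.sum()
a,na=red(T,(202,268));b,nb=red(S,(187,226));print("red",a,na,b,nb,tri(a,b),onz(T,a,0.048))
def dark(p,x0,x1,y0,y1):
    g=p["color"].max(2)[y0:y1,x0:x1]; m=(g<80).astype(np.uint8)
    m=cv2.morphologyEx(m,cv2.MORPH_CLOSE,np.ones((5,5)))
    n,l,st,ce=cv2.connectedComponentsWithStats(m)
    for k in range(1,n):
        if st[k,4]>60:
            r=cv2.minAreaRect(np.argwhere(l==k)[:,::-1].astype(np.float32)+[x0,y0])
            c=ce[k]+[x0,y0];print("dark",c,st[k,4],r[1],r[2],onz(p,c,0.009))
dark(T,318,388,214,254)
for n in("tall_bottle","short_bottle","lifter","screen"):
    for p,nm in((T,"top"),(S,"scene")):
        for r in robot.regions_of(n,p)[:2]:
            m=r["mask"];ys,xs=np.nonzero(m);print(n,nm,round(r["conf"],2),r["location"],xs.min(),xs.max(),ys.min(),ys.max())
ct=T["color"][175:285,135:235];ct2=T["color"][175:285,305:405];cs=S["color"][155:265,170:270]
k=lambda c:cv2.resize(c,None,fx=2.66,fy=2.66,interpolation=cv2.INTER_CUBIC)
cv2.imwrite("pics/crop1.png",np.hstack([k(ct),k(ct2),k(cs)])[:,:,::-1])
```

```text
red [198.7255 268.2157] 51 [187.0093 225.2804] 107 (array([0.4333, 0.1986, 0.034 ]), np.float64(0.003122765963658127)) [0.432  0.1963 0.048 ]Traceback (most recent call last):
  File "<stdin>", line 21, in <module>
  File "<stdin>", line 19, in dark
cv2.error: OpenCV(4.12.0) /io/opencv/modules/imgproc/src/convhull.cpp:143: error: (-215:Assertion failed) total >= 0 && (depth == CV_32F || depth == CV_32S) in function 'convexHull'
```

```bash
cat >> h.py <<'E'
np.set_printoptions(precision=4,suppress=True)
def tri(T,u,S,v):
    (o1,d1),(o2,d2)=ray(T,u),ray(S,v)
    A=np.stack([d1,-d2],1);s=np.linalg.lstsq(A,o2-o1,rcond=None)[0]
    a,b=o1+d1*s[0],o2+d2*s[1];return (a+b)/2,np.linalg.norm(a-b)
def red(p,c,w=16):
    a=p["color"].astype(int);m=(a[...,0]>70)&(a[...,0]>2*a[...,1])&(a[...,0]>1.8*a[...,2])
    yy,xx=np.mgrid[:420,:560];m&=(abs(xx-c[0])<w)&(abs(yy-c[1])<w)
    return np.array([xx[m].mean(),yy[m].mean()]),m.sum(),(xx[m].min(),xx[m].max(),yy[m].min(),yy[m].max())
def dark(p,x0,x1,y0,y1,z=0.009,thr=80):
    g=p["color"].max(2)[y0:y1,x0:x1]; m=(g<thr).astype(np.uint8)
    m=cv2.morphologyEx(m,cv2.MORPH_CLOSE,np.ones((5,5)))
    n,l,st,ce=cv2.connectedComponentsWithStats(m)
    for k in range(1,n):
        if st[k,4]>60:
            r=cv2.minAreaRect((np.argwhere(l==k)[:,::-1]+[x0,y0]).astype(np.float32))
            print("dark",ce[k]+[x0,y0],st[k,4],r,onz(p,r[0],z) if "R" in p else "")
E
python3 - <<'E'
from h import *
T=robot.grab_frame("top");S=robot.grab_frame("scene")
a,na,ba=red(T,(202,268));b,nb,bb=red(S,(187,226));print("red",a,na,ba,b,nb,bb,tri(T,a,S,b),onz(T,a,0.048))
dark(T,318,388,214,254)
for n in("tall_bottle","short_bottle","lifter","screen"):
    for p,nm in((T,"top"),(S,"scene")):
        for r in robot.regions_of(n,p)[:2]:
            m=r["mask"];ys,xs=np.nonzero(m);print(n,nm,round(r["conf"],2),r["location"],xs.min(),xs.max(),ys.min(),ys.max())
ct=T["color"][175:285,135:235];ct2=T["color"][175:285,305:405];cs=S["color"][155:265,170:270]
k=lambda c:cv2.resize(c,None,fx=2.66,fy=2.66,interpolation=cv2.INTER_CUBIC)
cv2.imwrite("pics/crop1.png",np.hstack([k(ct),k(ct2),k(cs)])[:,:,::-1])
E
```

```text
red [199.7706 268.7248] 109 (np.int64(194), np.int64(205), np.int64(263), np.int64(274)) [186.9018 225.1786] 112 (np.int64(181), np.int64(192), np.int64(219), np.int64(233)) (array([0.4317, 0.1953, 0.0361]), np.float64(0.0025589652458374475)) [0.4306 0.1934 0.048 ]
dark [335.3545 230.3721] 567 ((335.2076721191406, 230.3385009765625), (24.0627384185791, 23.69063377380371), 7.125016689300537) [ 0.5335 -0.1804  0.009 ]
dark [368.9647 235.902 ] 255 ((369.0041198730469, 235.9212646484375), (10.827119827270508, 23.80915069580078), 3.012787342071533) [ 0.5164 -0.2747  0.009 ]
tall_bottle top 0.64 [155.4, 209.0] 137 175 193 222
tall_bottle scene 0.7 [208.3, 190.6] 198 227 162 212
short_bottle top 0.72 [220.4, 207.9] 209 234 198 223
short_bottle top 0.56 [335.5, 232.0] 323 349 217 245
short_bottle scene 0.96 [241.6, 204.0] 231 256 187 220
lifter top 0.5 [203.1, 268.1] 195 211 260 277
lifter scene 0.54 [186.1, 233.7] 181 196 221 239
screen top 0.98 [277.3, 232.3] 268 286 180 289
screen top 0.4 [355.7, 296.2] 347 362 290 307
screen scene 0.86 [248.3, 234.5] 205 303 198 275
```

View pics/crop1.png

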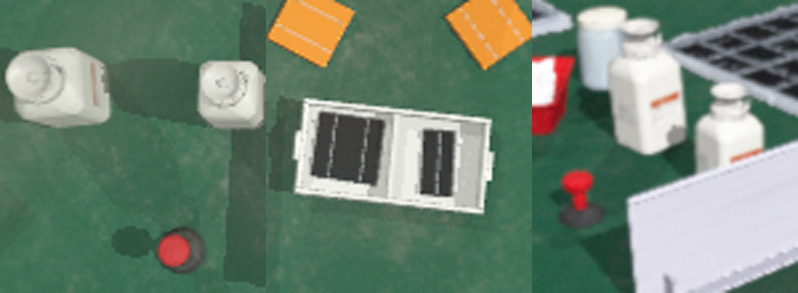

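Confirmed: in the crop the tray's left pocket holds the square two-line cell at (347,148), and the half cell is on the right. Tall bottle dish at crop (36,76), red head at (173,250). Moving above the lifter.

Request:
play_rows(
  moves=[
    [[-8.91,-7.85,1.7],[0,0,0],-1],
    [[-8.91,-7.85,1.7],[0,0,0],-1],
    [[-8.91,-7.85,1.7],[0,0,0],-1],
    [[-8.91,-7.85,1.7],[0,0,0],-1],
    [[-8.91,-7.85,1.7],[0,0,0],-1],
    [[-8.91,-7.85,1.7],[0,0,0],-1],
    [[-8.91,-7.85,1.7],[0,0,0],-1],
    [[-8.91,-7.85,1.7],[0,0,0],-1],
    [[-8.91,-7.85,1.7],[0,0,0],-1],
    [[-8.91,-7.85,1.7],[0,0,0],-1],
    [[-8.91,-7.85,1.7],[0,0,0],-1],
    [[-8.91,-7.85,1.7],[0,0,0],-1],
    [[-8.91,-7.85,1.7],[0,0,0],-1],
    [[-8.91,-7.85,1.7],[0,0,0],-1],
    [[-8.91,-7.85,1.7],[0,0,0],-1],
    [[-8.91,-7.85,1.7],[0,0,0],-1],
  ],
)

```text
clock: 3.4
eef_pos: [0.4309, 0.1951, 0.1744]
ee_rot: [180.0, 0.0, 163.2]
wrist_force: [-0.1, 0.7, 0.4]
grip_width: 0.0855
grip_force: 0.0
```

```bash
cat >> h.py <<'E'
from scipy.spatial.transform import Rotation as Ro
def pose():
    s=robot.state();return np.array(s["eef_pos"]),Ro.from_euler("xyz",s["ee_rot"],degrees=True)
def wrist():
    e,r=pose();p=robot.grab_frame("wrist");H=np.array(p["hand_eye"])
    Rw=r.as_matrix()@H[:3,:3];tw=e+r.as_matrix()@H[:3,3]
    p["R"]=Rw.T;p["t"]=-Rw.T@tw;return p
def units(X,yaw=None):
    e,r=pose();d=r.as_matrix().T@(np.array(X)-e)/0.04
    q=Ro.from_euler("xyz",[180,0,yaw if yaw is not None else r.as_euler("xyz",degrees=True)[2]],degrees=True)
    return d,np.degrees((r.inv()*q).as_rotvec())/6
E
python3 - <<'E'
from h import *
print(pose()[0],robot.state()["ee_rot"])
W=wrist();save(W,"w1.png")
m=red(W,(280,210),400);print(m);uv=m[0]
print(onz(W,uv,0.05),onz(W,uv,.043))
for r in robot.regions_of("lifter",W)[:2]:
    print(r["location"],r["conf"]);
for r in robot.tip_of("lifter",W)[:2]: print("tip",r["location"],r["conf"],onz(W,r["location"],0))
T=robot.grab_frame("top");print("top tall",[ (r["location"],r["conf"],onz(T,r["location"],0)) for r in robot.tip_of("tall_bottle",T)[:2]])
E
```

```text
[0.4309 0.1951 0.1744] [179.9926   0.0075 163.2367]
(array([452.3928, 206.9139]), np.int64(3483), (np.int64(263), np.int64(559), np.int64(147), np.int64(257)))
[0.4694 0.3286 0.05  ] [0.4726 0.3316 0.043 ]
[282.4, 194.3] 0.75
top tall [([164.1, 211.8], 0.9, array([0.5948, 0.31  , 0.    ]))]
```

View pics/w1.png

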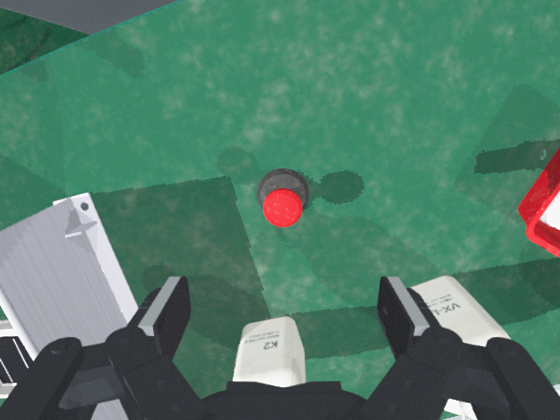

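Wrist view: the lifter's red head is at (283,208) with the black cup behind it at (284,190). The short bottle is at (270,350), the tall bottle at (460,310) and the screen at lower left. I'll locate the head precisely.

Run:
```python
from h import *
W=wrist();a=red(W,(283,208),40);print(a)
x0,x1,y0,y1=a[2]
top=onz(W,[(x0+x1)/2,(y0+y1)/2],.047);print("head",top,onz(W,a[0],.05))
# diameter check
print(np.linalg.norm(onz(W,[x0,a[0][1]],.05)-onz(W,[x1+1,a[0][1]],.05)))
# cup: circle at z=.012 predicted vs dark pixels extents
g=W["color"].max(2);yy,xx=np.mgrid[:420,:560];m=(g<75)&(abs(xx-284)<28)&(abs(yy-192)<28)
print("cup bbox",xx[m].min(),xx[m].max(),yy[m].min(),yy[m].max())
th=np.linspace(0,6.28,60)
q=proj(W,np.c_[top[0]+.025*np.cos(th),top[1]+.025*np.sin(th),0*th+.006]);print("pred",q.min(0),q.max(0))
for X in (onz(W,a[0],.047),):
    print(units([X[0],X[1],.035]))
```

```text
(array([282.916 , 206.9052]), np.int64(1203), (np.int64(264), np.int64(302), np.int64(188), np.int64(226)))
head [0.4304 0.1943 0.047 ] [0.4294 0.1946 0.05  ]
0.03138740106271056
cup bbox 281 308 169 207
pred [256.1537 167.0996] [309.8337 218.9408]
(array([ 0.018 , -0.0111,  3.482 ]), array([-0.0003, -0.0004,  0.    ]))
```

Request:
play_rows(
  moves=[
    [[0,0,1],[0,0,0],-1],
    [[0.01,0,2],[0,0,0],-1],
    [[0.02,-0.01,2.6],[0,0,0],-1],
    [[0.02,-0.01,3.0],[0,0,0],-1],
    [[0.02,-0.01,3.3],[0,0,0],-1],
    [[0.02,-0.01,3.48],[0,0,0],-1],
    [[0.02,-0.01,3.48],[0,0,0],-1],
    [[0.02,-0.01,3.48],[0,0,0],-0.2],
    [[0.02,-0.01,3.48],[0,0,0],0.2],
    [[0.02,-0.01,3.48],[0,0,0],0.5],
    [[0.02,-0.01,3.48],[0,0,0],1],
    [[0.02,-0.01,3.48],[0,0,0],1],
    [[0.02,-0.01,3.48],[0,0,0],1],
    [[0.02,-0.01,3.48],[0,0,0],1],
    [[0.02,-0.01,3.48],[0,0,0],1],
  ],
  newtons=50,
)

```text
clock: 5.2
eef_pos: [0.4306, 0.1944, 0.0359]
ee_rot: [180.0, 0.0, 163.2]
wrist_force: [-1.4, -1.5, 9.1]
grip_width: 0.0287
grip_force: 48.5
```

Request:
play_rows(
  moves=[
    [[0,0,-0.3],[0,0,0],1],
    [[0,0,-1],[0,0,0],1],
    [[0,0,-2],[0,0,0],1],
    [[0,0,-3],[0,0,0],1],
    [[0,0,-4],[0,0,0],1],
    [[0,0,-5],[0,0,0],1],
    [[0,0,-5.6],[0,0,0],1],
    [[0,0,-5.6],[0,0,0],1],
    [[0,0,-5.6],[0,0,0],1],
  ],
)

```text
clock: 6.1
eef_pos: [0.4301, 0.1942, 0.2594]
ee_rot: [180.0, 0.0, 163.2]
wrist_force: [0.6, -0.9, -1.6]
grip_width: 0.0289
grip_force: 49.5
```

Run:
```python
from h import *
print(pose()[0]);s=robot.state();print(s["wrist_force"],s["grip_width"])
W=wrist();S=robot.grab_frame("scene");T=robot.grab_frame("top")
k=lambda c:cv2.resize(c,(400,300),interpolation=cv2.INTER_CUBIC)
e=pose()[0]
uv=proj(S,[e])[0].astype(int);ut=proj(T,[e])[0].astype(int);print(uv,ut)
cr=lambda p,u:p["color"][max(0,u[1]-38):u[1]+37,max(0,u[0]-50):u[0]+50]
D=T["color"][175:235,130:210]
cv2.imwrite("pics/c2.png",np.vstack([np.hstack([k(W["color"]),k(cr(S,uv))]),np.hstack([k(cr(T,ut)),k(D)])])[:,:,::-1])
```

```text
[0.4301 0.1942 0.2594]
[ 0.5668 -0.931  -1.6018] 0.028927790979162107
[176 150] [178 269]
```

View pics/c2.png

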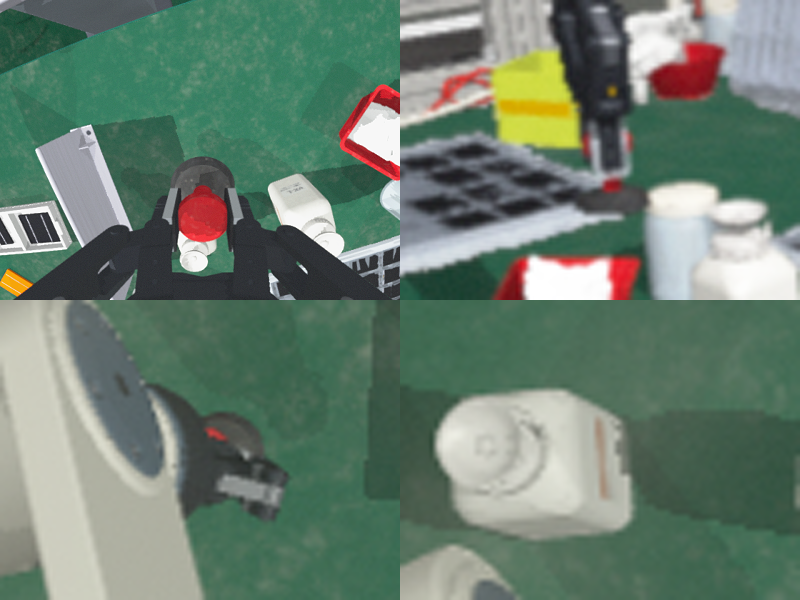

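The lifter is held with its head between the pads and the cup below. The tall bottle's dish is at about (147,204) in the top frame and at about (455,332) in the wrist frame. I'll locate the dish from both.

Run:
```python
from h import *
W=wrist();T=robot.grab_frame("top");S=robot.grab_frame("scene")
c0=onz(T,(147.0,203.9),.153);print("top dish",c0)
from scipy.ndimage import map_coordinates
from scipy.optimize import minimize
th=np.linspace(0,2*np.pi,90,endpoint=False)
def grad(p):
    g=cv2.GaussianBlur(cv2.cvtColor(p["color"],cv2.COLOR_RGB2GRAY).astype(np.float32),(0,0),1.0)
    return g
GT,GW=grad(T),grad(W)
def ring(p,g,c,r):
    q=proj(p,np.c_[c[0]+r*np.cos(th),c[1]+r*np.sin(th),0*th+.1525]);return map_coordinates(g,[q[:,1],q[:,0]],order=1)
def best(ps):
    out=[]
    for dx in np.arange(-.012,.0121,.001):
        for dy in np.arange(-.012,.0121,.001):
            c=c0[:2]+[dx,dy];s=0
            for p,g,w in ps: s+=np.median(np.clip(ring(p,g,c,.0215)-ring(p,g,c,.0255),-20,60))*1.+np.mean(np.clip(ring(p,g,c,.0215)-ring(p,g,c,.0255),-20,60))
            out.append((s,*c))
    out.sort(reverse=True);return np.array(out[:4])
print("T",best([(T,GT,1)]));print("W",best([(W,GW,1)]));b=best([(T,GT,1),(W,GW,1)]);print("B",b)
def ov(p,s,z=.153):
    col=(0,255,0)
    im=cv2.resize(p["color"],None,fx=s,fy=s,interpolation=cv2.INTER_CUBIC)
    c=b[0][1:]
    q=proj(p,np.c_[c[0]+.023*np.cos(th),c[1]+.023*np.sin(th),0*th+z])
    cv2.polylines(im,[((q+.5)*s).astype(np.int32).reshape(-1,1,2)],True,col,1)
    u=(q.mean(0)*s).astype(int);print(q.mean(0));y,x=max(0,u[1]-150),max(0,u[0]-130);return im[y:y+300,x:x+260]
ims=[ov(T,6),ov(W,3),ov(S,6)];h=min(i.shape[0] for i in ims)
cv2.imwrite("pics/ov.png",np.hstack([i[:h] for i in ims])[:,:,::-1])
a=red(W,(283,300),45);print(a)
e=pose()[0]
for dz in (.004,.009,.014,.019):  # head top above TCP
    q=proj(W,np.c_[e[0]+.016*np.cos(th),e[1]+.016*np.sin(th),0*th+e[2]+dz]);print(dz,q.min(0),q.max(0))
```

```text
top dish [0.5944 0.3065 0.153 ]
T [[59.9232  0.5984  0.3115]
 [59.1471  0.5984  0.3105]
 [58.4998  0.5994  0.3105]
 [56.9506  0.5974  0.3125]]
W [[50.3518  0.5964  0.3105]
 [49.1604  0.5974  0.3095]
 [48.1662  0.5964  0.3095]
 [47.2696  0.5974  0.3105]]
B [[103.2932   0.5974   0.3105]
 [101.4704   0.5974   0.3095]
 [100.1974   0.5964   0.3105]
 [ 96.2848   0.5964   0.3095]]
[145.4789 202.7638]
[460.5915 349.2129]
[209.5953 164.1334]
(array([283.3867, 301.3706]), np.int64(4231), (np.int64(249), np.int64(317), np.int64(259), np.int64(338)))
0.004 [248.5847 266.844 ] [320.7776 328.7575]
0.009 [247.4493 272.537 ] [321.9869 335.8962]
0.014 [246.2404 278.6287] [323.2747 343.4788]
0.019 [244.951  285.1614] [324.6484 351.5455]
```

View pics/ov.png

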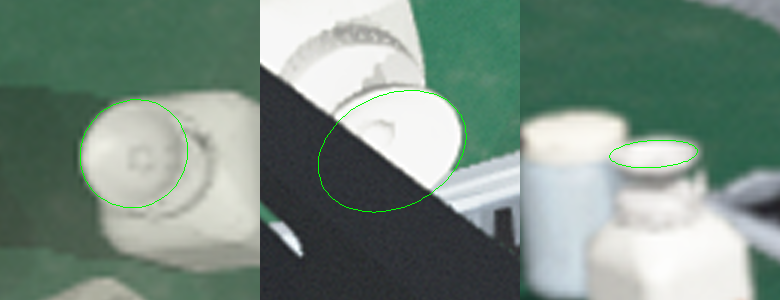

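The overlay fits in all three views: dish centre about (0.597, 0.310). Moving above it, then lowering to just over the dish.

Request:
play_rows(
  moves=[
    [[-0.4,0.5,0],[0,0,0],1],
    [[-0.9,1.2,0],[0,0,0],1],
    [[-1.5,2.0,0],[0,0,0],1],
    [[-2.1,2.7,0],[0,0,0],1],
    [[-2.7,3.4,0],[0,0,0],1],
    [[-3.05,3.8,0],[0,0,0],1],
    [[-3.16,3.98,0],[0,0,0],1],
    [[-3.16,3.98,0.5],[0,0,0],1],
    [[-3.16,3.98,0.9],[0,0,0],1],
    [[-3.16,3.98,1.1],[0,0,0],1],
    [[-3.16,3.98,1.15],[0,0,0],1],
    [[-3.16,3.98,1.15],[0,0,0],1],
    [[-3.16,3.98,1.15],[0,0,0],1],
  ],
)

```text
clock: 7.7
eef_pos: [0.5977, 0.3102, 0.214]
ee_rot: [180.0, 0.0, 163.2]
wrist_force: [0.4, 0.7, -0.4]
grip_width: 0.0289
grip_force: 49.5
```

Run:
```python
from h import *
s=robot.state();print(pose()[0],s["wrist_force"])
W=wrist();S=robot.grab_frame("scene");T=robot.grab_frame("top")
e=pose()[0]
def cr(p,X,w,h,wd=265,ht=300):
    u=proj(p,[X])[0].astype(int);y,x=max(0,u[1]-h),max(0,u[0]-w);c=p["color"][y:y+2*h,x:x+2*w];print(x,y);return cv2.resize(c,(wd,ht),interpolation=cv2.INTER_CUBIC)
X=[.597,.31,.165]
cv2.imwrite("pics/c3.png",np.hstack([cr(S,X,22,25),cr(T,X,22,25),cr(W,[.597,.31,.19],115,130)])[:,:,::-1])
```

```text
[0.5977 0.3102 0.214 ] [ 0.4449  0.6717 -0.3518]
187 135
121 177
168 137
```

View pics/c3.png

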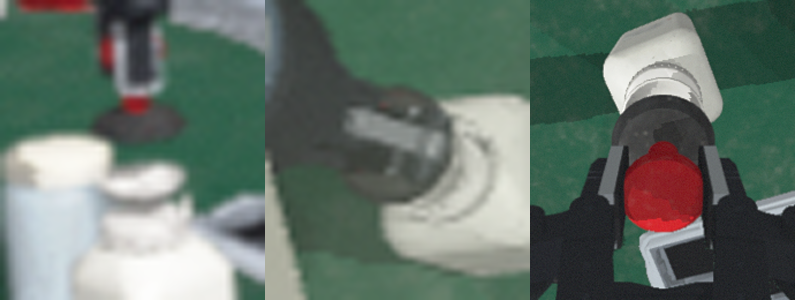

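The cup is centred over the dish in both the scene crop (141 vs 143 px) and the top crop. Lowering in small steps.

Request:
play_rows(
  moves=[
    [[0,0,0.3],[0,0,0],1],
    [[0,0,0.45],[0,0,0],1],
    [[0,0,0.5],[0,0,0],1],
    [[0,0,0.55],[0,0,0],1],
    [[0,0,0.6],[0,0,0],1],
    [[0,0,0.63],[0,0,0],1],
    [[0,0,0.63],[0,0,0],1],
  ],
)

```text
clock: 8.55
eef_pos: [0.5975, 0.3101, 0.188]
ee_rot: [180.0, 0.0, 163.2]
wrist_force: [-0.1, -0.2, -0.4]
grip_width: 0.0289
grip_force: 49.6
```

Request:
play_rows(
  moves=[
    [[0,0,0.03],[0,0,0],1],
    [[0,0,0.06],[0,0,0],1],
    [[0,0,0.06],[0,0,0],1],
    [[0,0,0.06],[0,0,0],1],
  ],
)

```text
clock: 8.95
eef_pos: [0.5976, 0.3102, 0.1857]
ee_rot: [180.0, 0.0, 163.2]
wrist_force: [-0.4, 0.1, 3.0]
grip_width: 0.0294
grip_force: 49.8
```

Request:
play_rows(
  moves=[
    [[0,0,0.04],[0,0,0],1],
    [[0,0,0.08],[0,0,0],1],
    [[0,0,0.08],[0,0,0],1],
    [[0,0,0.08],[0,0,0],1],
  ],
)

```text
clock: 9.35
eef_pos: [0.5977, 0.3103, 0.1828]
ee_rot: [180.0, 0.0, 163.2]
wrist_force: [-1.1, -0.2, 5.6]
grip_width: 0.029
grip_force: 50.1
```

Request:
play_rows(
  moves=[
    [[0,0,0.04],[0,0,0],1],
    [[0,0,0.08],[0,0,0],1],
    [[0,0,0.08],[0,0,0],1],
    [[0,0,0.08],[0,0,0],1],
  ],
)

```text
clock: 9.75
eef_pos: [0.5991, 0.3106, 0.1824]
ee_rot: [179.8, 0.2, 163.2]
wrist_force: [-2.9, -2.4, 21.2]
grip_width: 0.0291
grip_force: 51.2
```

21 N is well above the 9 N needed, and the motion has stopped, so the dish is on its stop. I'll hold briefly, then lift off slowly.

Request:
play_rows(
  moves=[
    [[0,0,0],[0,0,0],1],
    [[0,0,0],[0,0,0],1],
    [[0,0,0],[0,0,0],1],
  ],
)

```text
clock: 10.05
eef_pos: [0.5991, 0.3106, 0.1824]
ee_rot: [179.8, 0.2, 163.2]
wrist_force: [-2.7, -2.6, 21.6]
grip_width: 0.0288
grip_force: 51.2
```

Request:
play_rows(
  moves=[
    [[0,0,-0.05],[0,0,0],1],
    [[0,0,-0.1],[0,0,0],1],
    [[0,0,-0.2],[0,0,0],1],
    [[0,0,-0.35],[0,0,0],1],
    [[0,0,-0.6],[0,0,0],1],
    [[0,0,-1],[0,0,0],1],
    [[0,0,-1.5],[0,0,0],1],
    [[0,0,-2],[0,0,0],1],
    [[0,0,-2.4],[0,0,0],1],
    [[0,0,-2.4],[0,0,0],1],
    [[0,0,-2.4],[0,0,0],1],
  ],
)

```text
clock: 11.15
eef_pos: [0.5974, 0.3101, 0.2752]
ee_rot: [180.0, 0.0, 163.2]
wrist_force: [0.5, -0.2, -0.0]
grip_width: 0.0288
grip_force: 49.5
```

Run:
```python
from h import *
s=robot.state();e=pose()[0];print(e,s["ee_rot"],s["wrist_force"])
W=wrist();S=robot.grab_frame("scene");T=robot.grab_frame("top")
print("head",red(W,(283,300),45))
for r in robot.tip_of("screen",T)[:1]+robot.tip_of("screen",S)[:1]: print(r)
for r in robot.regions_of("screen",T)[:1]:
    q=cv2.minAreaRect(np.argwhere(r["mask"])[:,::-1].astype(np.float32));print(q); print(onz(T,q[0],.06))
    ys,xs=np.nonzero(r["mask"]);print([onz(T,(xs[ys==v].mean(),v),0.0) for v in(ys.min()+1,ys.max()-1)])
dark(T,318,388,214,254)
def cr(p,X,w,h,wd=265,ht=300):
    u=proj(p,[X])[0].astype(int);y,x=max(0,u[1]-h),max(0,u[0]-w);c=p["color"][y:y+2*h,x:x+2*w];return cv2.resize(c,(wd,ht),interpolation=cv2.INTER_CUBIC)
cv2.imwrite("pics/c4.png",np.hstack([cr(S,[.597,.31,.19],40,45),cr(S,[e[0],e[1],e[2]-.02],20,23),cr(W,[e[0],e[1],e[2]],115,130)])[:,:,::-1])
print("short",[ (r["location"],onz(T,r["location"],0)) for r in robot.tip_of("short_bottle",T)[:1]])
print("units to tray", units([.5335,-.1804,e[2]]))
```

```text
[0.5974 0.3101 0.2752] [179.9858   0.0173 163.1652] [ 0.4792 -0.2344 -0.006 ]
head (array([283.4377, 301.4632]), np.int64(4238), (np.int64(249), np.int64(317), np.int64(259), np.int64(338)))
{'location': [277.3, 231.9], 'conf': 0.63}
{'location': [242.2, 225.8], 'conf': 0.75}
((276.9463806152344, 233.0723114013672), (14.182283401489258, 112.20982360839844), 2.862405300140381)
[ 0.5239 -0.0178  0.06  ]
[array([ 0.6885, -0.022 ,  0.    ]), array([ 0.3746, -0.0115,  0.    ])]
dark [335.3478 230.3304] 575 ((335.30224609375, 230.4503173828125), (24.05014991760254, 24.140226364135742), 7.765166282653809) [ 0.5332 -0.1806  0.009 ]
dark [368.9767 235.8093] 257 ((369.0068664550781, 235.86878967285156), (10.827119827270508, 23.914268493652344), 3.012787342071533) [ 0.5166 -0.2747  0.009 ]
short [([224.5, 209.7], array([0.5983, 0.1345, 0.    ]))]
units to tray (array([ -2.0259, -12.1949,  -0.0137]), array([-0.0075, -0.0075,  0.    ]))
```

View pics/c4.png

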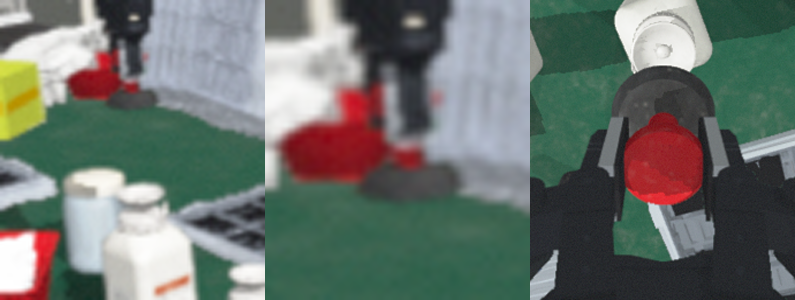

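The bottle is standing and the lifter hasn't shifted in the hand (the head's pixels are unchanged). Carrying it over the screen at about 0.24 m cup height.

Request:
play_rows(
  moves=[
    [[-0.05,-0.3,0],[0,0,0],1],
    [[-0.13,-0.8,0],[0,0,0],1],
    [[-0.25,-1.5,0],[0,0,0],1],
    [[-0.38,-2.3,0],[0,0,0],1],
    [[-0.52,-3.1,0],[0,0,0],1],
    [[-0.65,-3.9,0],[0,0,0],1],
    [[-0.78,-4.7,0],[0,0,0],1],
    [[-0.91,-5.5,0],[0,0,0],1],
    [[-1.05,-6.3,0],[0,0,0],1],
    [[-1.18,-7.1,0],[0,0,0],1],
    [[-1.31,-7.9,0],[0,0,0],1],
    [[-1.45,-8.7,0],[0,0,0],1],
    [[-1.58,-9.5,0],[0,0,0],1],
    [[-1.71,-10.3,0],[0,0,0],1],
    [[-1.83,-11.0,0],[0,0,0],1],
    [[-1.93,-11.6,0],[0,0,0],1],
    [[-2.0,-12.0,0],[0,0,0],1],
    [[-2.03,-12.2,0],[0,0,0],1],
    [[-2.03,-12.2,0],[0,0,0],1],
    [[-2.03,-12.2,0],[0,0,0],1],
  ],
)

```text
clock: 13.5
eef_pos: [0.5337, -0.18, 0.275]
ee_rot: [180.0, -0.0, 163.2]
wrist_force: [0.2, 0.1, -1.1]
grip_width: 0.029
grip_force: 49.5
```

Run:
```python
from h import *
s=robot.state();e=pose()[0];print(e,s["ee_rot"],s["wrist_force"],s["joint_pos"])
W=wrist();save(W,"w5.png")
for r in robot.regions_of("full_cell",W)[:2]: print(r["location"],r["conf"],r["mask"].sum(),onz(W,r["location"],.009))
for r in robot.tip_of("tray",W)[:1]: print("tray",r["location"],onz(W,r["location"],0))
X=np.array([.5333,-.1806]);print("pred cell",proj(W,[[*X,.009]]))
```

```text
[ 0.5337 -0.18    0.275 ] [179.9788  -0.0124 163.165 ] [ 0.182   0.0947 -1.0978] [-18.8034  12.9876  99.1983   0.0225  67.8273 -91.9768]
[196.0, 290.8] 0.93 1539 [ 0.6564 -0.3428  0.009 ]
[346.1, 254.9] 0.78 1585 [ 0.6627 -0.1324  0.009 ]
pred cell [[282.6925 172.6721]]
```

View pics/w5.png

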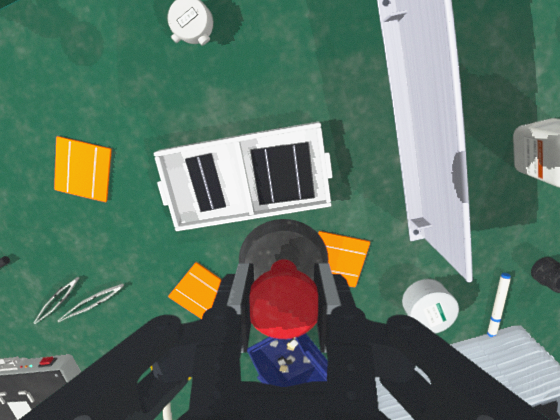

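Wrist view: the full cell is at (283,173), matching the prediction (282.7,172.7). The half cell is at (207,182) and the cup is at (284,258). I'll refine with the wrist view, check where the cup sits, and work out the descent.

Run:
```python
from h import *
W=wrist();e=pose()[0]
dark(W,170,318,128,218)
th=np.linspace(0,6.28,200)
for dx in(-.003,0,.003):
  for off in(.033,.0355,.038):
    r=Ro.from_euler("z",163.2,degrees=True).as_matrix()[:2,0]*dx
    q=np.vstack([proj(W,np.c_[e[0]+r[0]+.025*np.cos(th),e[1]+r[1]+.025*np.sin(th),0*th+e[2]-off+h]) for h in(0,.012)]);print(dx,off,q.min(0),q.max(0))
g=W["color"].max(2)
print("col 284 rows 212:232",g[212:232,284]);print("row 250",g[250,230:250],g[250,318:338])
```

```text
dark [282.2673 172.7865] 3120 ((282.2575378417969, 172.9845733642578), (55.537513732910156, 57.42434310913086), 82.33319854736328) [ 0.5338 -0.1809  0.009 ]
dark [205.015 181.77 ] 1400 ((204.78652954101562, 182.05783081054688), (55.7418212890625, 26.14154815673828), 74.84593200683594) [ 0.517 -0.275  0.009]
-0.003 0.033 [235.4067 222.6382] [332.1155 316.5657]
-0.003 0.0355 [236.0425 221.0085] [331.4559 313.8068]
-0.003 0.038 [236.6615 219.4215] [330.8134 311.1154]
0 0.033 [235.1232 217.2539] [332.4142 311.9281]
0 0.0355 [235.7674 215.6873] [331.7458 309.2097]
0 0.038 [236.3944 214.1621] [331.0949 306.5585]
0.003 0.033 [234.8382 211.8095] [332.7145 307.231 ]
0.003 0.0355 [235.4908 210.3078] [332.0373 304.5547]
0.003 0.038 [236.1259 208.8462] [331.3779 301.9451]
col 284 rows 212:232 [252 203 119 113 114 116 110  61  51  55  57  58  60  62  52  51  56  57
  54  79]
row 250 [114 117 115 113 114 121 121 123 121 112  84  84  81  81  76  73  72  75
  76  88] [ 63  58  58  53  49  52  54  60 105 222 251 247 247 247 247 247 247 247
 247 247]
```

Request:
play_rows(
  moves=[
    [[0,0,0.3],[0,0,0],1],
    [[0,-0.02,0.9],[0,0,0],1],
    [[0,-0.02,1.6],[0,0,0],1],
    [[0,-0.02,2.3],[0,0,0],1],
    [[0,-0.02,3.0],[0,0,0],1],
    [[0,-0.02,3.6],[0,0,0],1],
    [[0,-0.02,4.1],[0,0,0],1],
    [[0,-0.02,4.5],[0,0,0],1],
    [[0,-0.02,4.8],[0,0,0],1],
    [[0,-0.02,5.0],[0,0,0],1],
    [[0,-0.02,5.2],[0,0,0],1],
    [[0,-0.02,5.35],[0,0,0],1],
    [[0,-0.02,5.45],[0,0,0],1],
    [[0,-0.02,5.52],[0,0,0],1],
    [[0,-0.02,5.56],[0,0,0],1],
    [[0,-0.02,5.56],[0,0,0],1],
    [[0,-0.02,5.56],[0,0,0],1],
    [[0,-0.02,5.56],[0,0,0],1],
    [[0,-0.02,5.56],[0,0,0],1],
  ],
)

```text
clock: 15.6
eef_pos: [0.5337, -0.1813, 0.0529]
ee_rot: [-180.0, 0.0, 163.2]
wrist_force: [0.3, 0.9, 1.0]
grip_width: 0.0288
grip_force: 49.5
```

Run:
```python
from h import *
s=robot.state();e=pose()[0];print(e,s["ee_rot"],s["wrist_force"])
W=wrist();S=robot.grab_frame("scene");T=robot.grab_frame("top");print("head",red(W,(283,300),45))
def cr(p,X,w,h,wd=265,ht=300):
    u=proj(p,[X])[0].astype(int);y,x=max(0,u[1]-h),max(0,u[0]-w);c=p["color"][y:y+2*h,x:x+2*w];return cv2.resize(c,(wd,ht),interpolation=cv2.INTER_CUBIC)
cv2.imwrite("pics/c6.png",np.hstack([cr(S,[e[0],e[1],.03],35,40),cr(T,[e[0],e[1],.03],35,40),cr(W,[e[0],e[1],.05],145,164)])[:,:,::-1])
```

```text
[ 0.5337 -0.1813  0.0529] [-179.9986    0.0174  163.1691] [0.2998 0.8801 1.0415]
head (array([283.2914, 301.3967]), np.int64(4232), (np.int64(249), np.int64(317), np.int64(259), np.int64(338)))
```

View pics/c6.png

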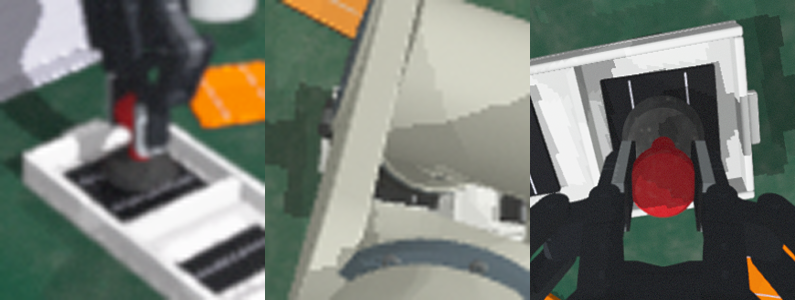

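The cup hovers centred over the full cell in its pocket, the readings are steady, and there is no contact force. Handing in.

```bash
python3 -c "
from workcell import robot
print(robot.finish_job())"
```

```text
the job is handed in; nothing more can be done
None
```

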